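Clamp a book block in the gluing jig with the cam lever

TASK

The book block lies loose in the clamping jig. Push the blue carriage up by its black post until its white pad presses the block fully home and square against the wooden fence, firmly enough to keep it under spring pressure but gently, without crushing it (well under 20 N), and only then flip the red cam lever forward over centre, all the way down, so that the carriage is locked and the block stays held. Leave the weight, the thread spool and the binder clip where they are.

Things in the scene. Friction and masses are not known exactly. Their poses are not given: they have to be found in the camera images.
- jig: Fixed clamping jig; smooth grey board 150 x 420 mm, 12 mm thick (y -215 to +205 mm). Origin at bench height; y = clamping direction (towards the fence), x across, z up. Brown wooden fence with slick white facing: face at y = +185 mm, top at z = 45 mm. A 24 mm wide aluminium rail, top z = 24 mm, lies at x = 0 from y = -210 to -35 mm.
- book_block: Book block with pink edges, loose on the board between pad and fence: 150 (x) x 200 (y) x 26 mm high, 0.4 to 0.75 kg; origin at the centre of its underside. Starts 5 to 14 mm short of the fence, up to 0.04 rad askew; it slides easily (1 to 2 N). Home: origin at y = +85 mm in the jig's frame, axes parallel to the jig's.
- carriage: Blue carriage; slides on the rail along the jig's y axis with about 6 N of drag while the lever is up, and stays where left (the drag then keeps some 3 to 6 N of pad pressure). Axes as the jig's; origin at bench height, directly below the lever pivot. Blue body y = -30 to +25 mm, top z = 51 mm; starts 75 mm or less from where the pad meets the block.
- post_top (a point): Centre of the top of the carriage's rear black post, z = 78 mm. Post 40 (x) x 12 (y) mm, standing 78 mm behind the lever pivot, from z = 28 mm up; joined to the blue body by a low tongue (top z = 37 mm).
- pad_seat (a point): Middle of the blue body's front face, z = 26 mm, whence a set screw carries the slick white-faced pad (60 wide, 20 mm high). The pad's face stands 6 to 30 mm ahead of this point, different every time and not measured, so contact must be felt. A spring behind the pad gives 6 N per mm for 3 mm of stroke, then it is solid.
- lever_pivot (a point): Lever pivot on the carriage, z = 62 mm; the pivot axis is the jig's x axis.
- lever_tip (a point): Free end of the red lever on its centre line, 80 mm from the pivot. The lever is 10 mm thick; its outer 38 mm is a paddle 22 mm wide.
- lever (a joint): Angle of the red cam lever: 0 upright, growing as it swings forward (towards the fence), 1.57 flat forward on its stop. Starts at 0 to 0.2. It moves easily up to about 0.3, then the cam begins to grip the rail (the carriage can no longer slide) and it stiffens to some 6 to 10 N at its end near 0.9; centre is at 1.28, beyond which it snaps down by itself.
- press_weight: Bystander: grey iron weight 45 x 60 x 70 mm with a brass knob, behind the fence; origin at the centre of its underside.
- thread_spool: Bystander: spool of white thread with wooden ends, 33 mm wide, 42 mm high, loose on the base board on one side of the rail; origin at the centre of its underside.
- binder_clip: Bystander: black binder clip with wire handles, 27 x 32 x 38 mm high, loose on the base board on the other side of the rail; origin at the centre of its underside.

How it is judged (in metres and radians):
On the way:
1. with the lever still up, the carriage's pad presses the book block (over 1.5 N) home against the fence (within 2 mm) (value of joint lever below 0.45 rad and contact force between carriage and book_block above 1.5 N and y of book_block in the frame of jig above 0.083 m), for 0.2 s.
At the end, for the whole second after the job is handed in: The lever is down past centre on its stop (over 1.5 rad), the pad still presses the block with over 1.5 N, and the block lies flat and at rest, within 2 mm of the fence and square to it within 0.025 rad (value of joint lever above 1.5 rad and contact force between carriage and book_block above 1.5 N and y of book_block in the frame of jig above 0.083 m and angle between the y axis of book_block and the y axis of jig, either way round below 0.025 rad and angle between book_block's own z axis and vertical below 0.03 rad and linear speed of book_block below 0.01 m/s); the robot touches nothing.
It fails at once if the carriage presses the book block with more than 20 N (contact force between carriage and book_block above 20 N).
It fails at once if the weight, the spool or the binder clip is moved by more than 15 mm (distance of any of press_weight, thread_spool, binder_clip from where it was at the start of the episode above 0.015 m).
It also fails if it takes over 64 s, if anything falls off the work surface, if the arm or the gripper's body presses on something with over 40 N, if the wrist force passes 120 N, or if a joint passes its speed limit or range.

ROBOT

A 6-joint arm with a two-finger parallel gripper is mounted at the origin on the work surface; the furniture and walls round the work are solid. World frame = base frame: x ahead of the robot, y to its left, z up, the work surface at z = 0. Lengths are in m, angles in degrees, forces in N, time in s.
With the tool pointing down it reaches from about 0.3 to 0.75 m from the base axis. Payload 8.5 kg.
Tool frame: the origin (TCP) lies on the centre line of the jaws, within the pads' length; the fingertips stand 19 mm ahead of it and the grasp point (between the pads) is the TCP (env.tcp_to_tips is the z of the fingertips in the tool frame, in m); z points along the fingers, y is the line along which they close (so a half turn about z gives the same grasp; the last joint's range is limited). The gripper opens to 85 mm and grips with 20 to 120 N. Pads are 22 mm wide; open, the fingers measure 114 mm over their backs; the gripper's body (76 mm by 85 mm) begins 54 mm behind the grasp point. The pads swing forward as they close: fully open they stand 13 mm farther back than shut.
Start: joints at [64.727, 21.807, 74.336, -0, 83.858, -12.336], TCP at [0.123, 0.536, 0.25] pointing down, gripper open.
Joint ranges: [-178.18, 178.18], [-50.72, 133.34], [12.68, 142.11], [-81.47, 261.47], [9.98, 163.14], [-165.26, 165.26]. Speed limits (degrees/s): [136.94, 136.94, 180, 180, 180, 180].

INTERFACE

Orientations are given as a 3x3 rotation matrix whose columns are the frame's x, y, z axes.
In Python, from rig import env gives the robot as it stands.
- The arm moves only by the tool servo_tool, never from a script. Its argument "steps" is a list of rows, each an object of numbers: "tx", "ty", "tz": the shift along the world's x, y, z in cm; "yaw": the turn about the world's z in degrees; "claw": the finger opening in cm, from 0 to 8.54. In form: [{"tx": .., "ty": .., "tz": .., "yaw": .., "claw": ..}, ...]. A call has 1 to 20 rows; each row shifts and turns the commanded pose from where the row before left it; what a row does not reach is not made up. A row lasts 1/10 s, in which the tool goes at most 50 mm and 8.59 degrees, less where a joint would pass 70% of its speed; a pose out of reach is approached as far as the arm can. A call with a gripper value outside its range is refused whole. The fingers move at their own pace and stop on an object; "newtons" is the grip in N (left out, the last holds). Time passes only in rows, so rows that do not move let the fingers close. It gives the time, the measured TCP pose, the force, the opening and the grip force at its end, in the units of the state.
- env.observe(): the state, without advancing time (a new reading comes with each control period).
- env.get_image(name): name is "side" or "top" or "wrist"; returns (picture, depth): 480x640x3 uint8, red, green, blue; 480x640 float32, m along the optical axis (not along the pixel's ray), 0 where there is no reading.
- env.camera_model(name): a dict with "fovy" (degrees; the focal length in pixels is half the picture's height over the tangent of half this angle, whatever the lens; pixels are square), "cx", "cy" (the principal point, pixels), "T" (4x4, takes a point from camera to world coordinates). Camera axes: x right, y down, z forward; pixel columns grow to the right and rows downward; lengths in m; the calibration is good to about 2 mm. A picture is of the moment at which its call begins: read the wrist's pose just before it. camera_model takes no time and is no camera call; for the wrist camera it gives the pose at the moment of the call.
- env.close_job(): hands the job in; it is judged then, once.
The state is a dict: "time_s": time; "q": joint angles; "qvel": joint speeds; "joint_efforts": joint torques, N m; "position": TCP position; "tool_rot": TCP orientation; "ft_force": force on the tool from outside, world axes, zero at the start; "wrist_torque": the same for the moment, N m; "grip_width": finger opening in m; "gripper_force": force on a finger pad.
Only numpy, scipy, OpenCV 4.12 (cv2) and the standard library are available. Lean on these libraries where they do the work, as an engineer would, in place of code of your own. Each camera call takes 0.05 s, during which the arm holds its last target. There are 200 camera calls.

## Working session

There is one attempt and no reset: what is moved stays moved. The work goes in short steps, Python scripts to look and compute and a tool call to move; the robot and the scene stay as the last step left them, time stands still between calls to the robot, and variables do not carry over. Pictures are saved under pics/ and viewed, at most 10 in all, crops included, and the job is handed in when it is done.

Besides the shell and the picture viewer there is one more tool, called after ">>>" as a command line: name --argument value ..., lists and objects as JSON in quotes. servo_tool: Moves the arm, as the interface text tells. Its arguments: {"type":"object","properties":{"steps":{"type":"array"},"newtons":{"type":"number"}},"required":["steps"]}

```bash
mkdir -p pics
cat > h.py <<'E'
import numpy as np, cv2
from rig import env
def cloud(n):
    im,d=env.get_image(n); m=env.camera_model(n)
    f=240/np.tan(np.radians(m["fovy"]/2)); v,u=np.mgrid[:480,:640]
    P=np.stack([(u-m["cx"])/f*d,(v-m["cy"])/f*d,d],-1)@m["T"][:3,:3].T+m["T"][:3,3]
    P[d==0]=np.nan
    return im,P
E
python3 - <<'E'
from h import *
a=[]
for n in ("top","side"):
    im,P=cloud(n); np.save(n+".npy",P); cv2.imwrite(f"pics/{n}0.png",im[...,::-1]); cv2.imwrite(f"{n}.png",im[...,::-1])
o=env.observe(); print(o["position"],o["tool_rot"],o["ft_force"],env.tcp_to_tips,o["time_s"])
E
```

```text
[0.12302443 0.53583151 0.24978644] [[-9.74626748e-01  2.23835695e-01 -5.32640952e-04]
 [ 2.23836176e-01  9.74626104e-01 -1.15018839e-03]
 [ 2.61672558e-04 -1.24022869e-03 -9.99999197e-01]] [0.29661374 0.0605048  0.54832183] 0.019 0.1
```

View pics/top0.png

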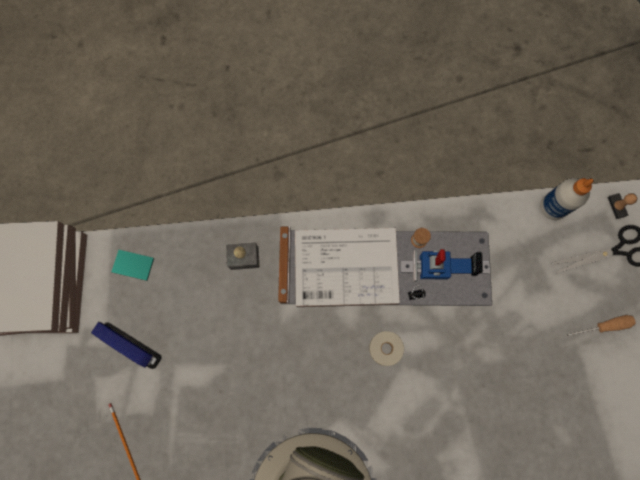

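View pics/side0.png

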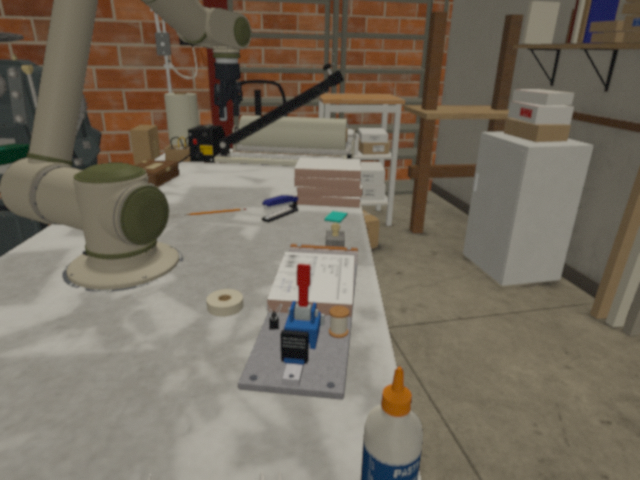

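The top view shows the fence at about (284,265), the post at (477,264) and the lever at (440,257). The spool is at (421,237) and the clip at (417,294). Next I fit the jig frame and the carriage points.

Run:
```python
from h import *
P=np.load("top.npy"); im=cv2.imread("top.png"); hsv=cv2.cvtColor(im,cv2.COLOR_BGR2HSV).astype(int)
f=lambda a:np.round(a,4)
for n,(u,v) in dict(base=(312,470),fence=(284,265),post=(477,264),lever=(440,257),book=(350,265),board=(470,295),spool=(421,237),clip=(417,294),bench=(440,340),weight=(240,258)).items(): print(n,f(P[v,u]))
W=np.zeros((480,640),bool); W[220:312,275:500]=1
H,S,V=[hsv[...,i] for i in range(3)]
z=P[...,2]
def rep(n,m):
    q=P[m&W]; r=cv2.minAreaRect((q[:,:2]*1000).astype(np.float32)); print(n,len(q),"med",f(np.nanmedian(q,0)),"rect",np.round(r[0],1),np.round(r[1],1),round(r[2],2))
U=np.mgrid[:480,:640][1]
rep("fence",(z>.038)&(z<.052)&(U<292))
rep("board",(z>.006)&(z<.06))
rep("boardonly",(z>.006)&(z<.016)&(U>405))
rep("book",(z>.03)&(z<.046)&(U>292)&(U<402))
rep("post",(z>.068)&(z<.09)&(U>465))
rep("red",((H<8)|(H>172))&(S>150)&(U>425))
rep("blue",(H>95)&(H<125)&(S>130)&(U>405)&(z>.045)&(z<.06))
rep("bluetongue",(H>95)&(H<125)&(S>130)&(U>405)&(z>.03)&(z<.045))
q=P[((H<8)|(H>172))&(S>150)&(U>425)&W]; print(f(q[np.argsort(q[:,2])][::6]))
Q=np.load("side.npy"); i2=cv2.cvtColor(cv2.imread("side.png"),cv2.COLOR_BGR2HSV)
m=((i2[...,0]<8)|(i2[...,0]>172))&(i2[...,1]>150); m[:255]=0;m[320:]=0;m[:,:290]=0;m[:,320:]=0
q=Q[m]; q=q[np.argsort(q[:,2])]; print("side red",len(q)); print(f(q[::30]))
for n,(u,v) in dict(post=(295,345),top=(295,333)).items(): print(n,f(Q[v,u]))
m=np.zeros((480,640),bool); m[325:365,275:315]=1; q=Q[m&(i2[...,2]<60)&(Q[...,2]>.04)]; print("post side",f(np.nanmin(q,0)),f(np.nanmax(q,0)),f(np.nanmedian(q,0)))
b=cv2.imread("top.png")[215:320,395:505]; s=cv2.resize(b,None,fx=5,fy=5,interpolation=3)
cv2.imwrite("pics/crop1.png",s)
```

```text
base [ 0.0782 -0.0094  0.1884]
fence [0.4314 0.0272 0.0422]
post [ 0.4014 -0.337   0.0787]
lever [ 0.4084 -0.2558  0.141 ]
book [ 0.4228 -0.1011  0.0402]
board [ 0.3512 -0.3341  0.0126]
spool [ 0.4661 -0.2425  0.053 ]
clip [ 0.3586 -0.2272  0.0294]
bench [ 0.2684 -0.2677  0.0008]
weight [0.4517 0.1125 0.0398]
fence 781 med [0.4332 0.0271 0.0447] rect [435.6  27.1] [ 20.2 149.9] 85.37
board 15421 med [ 0.4137 -0.1579  0.0369] rect [ 423.8 -182. ] [440.2 181.7] 86.01
boardonly 3953 med [ 0.3846 -0.309   0.0119] rect [ 415.2 -307.2] [187.1 178.7] 84.32
book 7760 med [ 0.4202 -0.0933  0.0383] rect [421.9 -93.5] [200.2 151.1] 87.71
post 153 med [ 0.4054 -0.3407  0.077 ] rect [ 405.7 -341.7] [13.4 38.1] 84.38
red 98 med [ 0.4098 -0.2577  0.1402] rect [ 411.  -259.2] [ 7.8 19. ] 85.24
blue 369 med [ 0.4061 -0.2544  0.0508] rect [ 408.9 -286.9] [96.9 49.1] 85.6
bluetongue 309 med [ 0.407  -0.3165  0.0372] rect [ 408.2 -288.2] [97.8 46.1] 85.56
[[ 0.4062 -0.2596  0.082 ]
 [ 0.4057 -0.2588  0.0958]
 [ 0.4075 -0.2569  0.1069]
 [ 0.4027 -0.257   0.1129]
 [ 0.4121 -0.2564  0.1217]
 [ 0.4023 -0.2584  0.1241]
 [ 0.4118 -0.256   0.1328]
 [ 0.4166 -0.2559  0.1363]
 [ 0.405  -0.2556  0.1401]
 [ 0.408  -0.2629  0.1409]
 [ 0.41   -0.2576  0.1417]
 [ 0.4167 -0.2636  0.1422]
 [ 0.4206 -0.2568  0.1429]
 [ 0.4129 -0.261   0.1441]
 [ 0.4109 -0.2606  0.1448]
 [ 0.4111 -0.257   0.1453]
 [ 0.4072 -0.2563  0.147 ]]
side red 380
[[ 0.4073 -0.2682  0.0745]
 [ 0.409  -0.2697  0.0809]
 [ 0.4135 -0.2686  0.0875]
 [ 0.415  -0.2682  0.0944]
 [ 0.4151 -0.2698  0.1024]
 [ 0.4164 -0.2667  0.1077]
 [ 0.4133 -0.267   0.1129]
 [ 0.4087 -0.267   0.1179]
 [ 0.4056 -0.2663  0.1225]
 [ 0.4102 -0.2671  0.1266]
 [ 0.4071 -0.2668  0.1314]
 [ 0.4115 -0.2651  0.1358]
 [ 0.4039 -0.2642  0.1401]]
post [ 0.407  -0.3481  0.0581]
top [ 0.407  -0.3475  0.0778]
post side [ 0.3868 -0.3518  0.0401] [ 0.4253 -0.3398  0.0781] [ 0.4057 -0.3485  0.0617]
```

View pics/crop1.png

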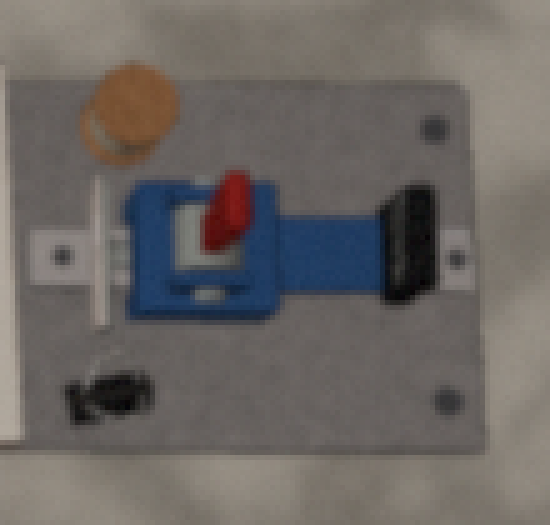

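>>> servo_tool --steps '[{"tx": 4,"claw": 0,"yaw": 4.3},{"tx": 4,"yaw": 4},{"tx": 4},{"tx": 4},{"tx": 4},{"tx": 4},{"tx": 4,"ty": -2},{"ty": -4},{"ty": -4},{"ty": -4},{"ty": -4},{"ty": -4},{"ty": -4},{"ty": -4},{"ty": -4},{"ty": -4},{"ty": -4},{"ty": -4},{"ty": -4},{"ty": -4}]' --newtons 40

```text
invalid input at $.steps[0]: expected keys tx, ty, tz, yaw, claw
```

>>> servo_tool --steps '[{"ty": -4},{"ty": -4},{"ty": -4},{"ty": -4},{"ty": -4},{"ty": -4},{"ty": -4},{"ty": -4},{"ty": -4},{"ty": -1},{},{},{}]'

```text
invalid input at $.steps[0]: expected keys tx, ty, tz, yaw, claw
```

>>> servo_tool --steps '[{"tx": 4,"ty": 0,"tz": 0,"yaw": 4.3,"claw": 0},{"tx": 4,"ty": 0,"tz": 0,"yaw": 4,"claw": 0},{"tx": 4,"ty": 0,"tz": 0,"yaw": 0,"claw": 0},{"tx": 4,"ty": 0,"tz": 0,"yaw": 0,"claw": 0},{"tx": 4,"ty": 0,"tz": 0,"yaw": 0,"claw": 0},{"tx": 4,"ty": 0,"tz": 0,"yaw": 0,"claw": 0},{"tx": 4,"ty": -2,"tz": 0,"yaw": 0,"claw": 0},{"tx": 0,"ty": -4,"tz": 0,"yaw": 0,"claw": 0},{"tx": 0,"ty": -4,"tz": 0,"yaw": 0,"claw": 0},{"tx": 0,"ty": -4,"tz": 0,"yaw": 0,"claw": 0},{"tx": 0,"ty": -4,"tz": 0,"yaw": 0,"claw": 0},{"tx": 0,"ty": -4,"tz": 0,"yaw": 0,"claw": 0},{"tx": 0,"ty": -4,"tz": 0,"yaw": 0,"claw": 0},{"tx": 0,"ty": -4,"tz": 0,"yaw": 0,"claw": 0},{"tx": 0,"ty": -4,"tz": 0,"yaw": 0,"claw": 0},{"tx": 0,"ty": -4,"tz": 0,"yaw": 0,"claw": 0},{"tx": 0,"ty": -4,"tz": 0,"yaw": 0,"claw": 0},{"tx": 0,"ty": -4,"tz": 0,"yaw": 0,"claw": 0}]' --newtons 40

```text
time_s: 1.9
position: [0.4027, 0.0746, 0.2502]
tool_rot: [[-0.997, 0.081, -0.0], [0.081, 0.997, -0.0], [0.0, -0.0, -1.0]]
ft_force: [1.0, -0.3, 0.1]
grip_width: 0.0001
gripper_force: 0.0
```

>>> servo_tool --steps '[{"tx": 0,"ty": -4,"tz": 0,"yaw": 0,"claw": 0},{"tx": 0,"ty": -4,"tz": 0,"yaw": 0,"claw": 0},{"tx": 0,"ty": -4,"tz": 0,"yaw": 0,"claw": 0},{"tx": 0,"ty": -4,"tz": 0,"yaw": 0,"claw": 0},{"tx": 0,"ty": -4,"tz": 0,"yaw": 0,"claw": 0},{"tx": 0,"ty": -4,"tz": 0,"yaw": 0,"claw": 0},{"tx": 0,"ty": -4,"tz": 0,"yaw": 0,"claw": 0},{"tx": 0,"ty": -4,"tz": 0,"yaw": 0,"claw": 0},{"tx": 0,"ty": -4,"tz": 0,"yaw": 0,"claw": 0},{"tx": 0,"ty": -4,"tz": 0,"yaw": 0,"claw": 0},{"tx": 0,"ty": -3,"tz": 0,"yaw": 0,"claw": 0},{"tx": 0,"ty": 0,"tz": 0,"yaw": 0,"claw": 0},{"tx": 0,"ty": 0,"tz": 0,"yaw": 0,"claw": 0}]'

```text
time_s: 3.2
position: [0.4029, -0.3538, 0.2497]
tool_rot: [[-0.997, 0.082, -0.001], [0.082, 0.997, 0.001], [0.001, 0.001, -1.0]]
ft_force: [-0.8, 0.1, 0.3]
grip_width: -0.0002
gripper_force: 0.0
```

>>> servo_tool --steps '[{"tx": 0,"ty": -2.2,"tz": 0,"yaw": 0,"claw": 0},{"tx": 0,"ty": 0,"tz": -3,"yaw": 0,"claw": 0},{"tx": 0,"ty": 0,"tz": -3,"yaw": 0,"claw": 0},{"tx": 0,"ty": 0,"tz": -3,"yaw": 0,"claw": 0},{"tx": 0,"ty": 0,"tz": -3,"yaw": 0,"claw": 0},{"tx": 0,"ty": 0,"tz": -3,"yaw": 0,"claw": 0},{"tx": 0,"ty": 0,"tz": -2,"yaw": 0,"claw": 0},{"tx": 0,"ty": 0,"tz": -1.5,"yaw": 0,"claw": 0},{"tx": 0,"ty": 0,"tz": 0,"yaw": 0,"claw": 0},{"tx": 0,"ty": 0,"tz": 0,"yaw": 0,"claw": 0},{"tx": 0,"ty": 0,"tz": 0,"yaw": 0,"claw": 0}]'

```text
time_s: 4.3
position: [0.4036, -0.3759, 0.0665]
tool_rot: [[-0.997, 0.08, 0.001], [0.08, 0.997, -0.001], [-0.001, -0.001, -1.0]]
ft_force: [-0.6, 0.4, -0.1]
grip_width: 0.0005
gripper_force: 0.0
```

>>> servo_tool --steps '[{"tx": 0.04,"ty": 0.5,"tz": 0,"yaw": 0,"claw": 0},{"tx": 0.04,"ty": 0.5,"tz": 0,"yaw": 0,"claw": 0},{"tx": 0.04,"ty": 0.5,"tz": 0,"yaw": 0,"claw": 0},{"tx": 0,"ty": 0,"tz": 0,"yaw": 0,"claw": 0},{"tx": 0,"ty": 0,"tz": 0,"yaw": 0,"claw": 0}]'

```text
time_s: 4.8
position: [0.4044, -0.3607, 0.0654]
tool_rot: [[-0.997, 0.081, 0.0], [0.081, 0.997, 0.0], [0.0, 0.0, -1.0]]
ft_force: [-0.5, 0.2, 0.5]
grip_width: 0.0
gripper_force: 0.0
```

>>> servo_tool --steps '[{"tx": 0.024,"ty": 0.3,"tz": 0,"yaw": 0,"claw": 0},{"tx": 0.024,"ty": 0.3,"tz": 0,"yaw": 0,"claw": 0},{"tx": 0.024,"ty": 0.3,"tz": 0,"yaw": 0,"claw": 0},{"tx": 0.024,"ty": 0.3,"tz": 0,"yaw": 0,"claw": 0},{"tx": 0.024,"ty": 0.3,"tz": 0,"yaw": 0,"claw": 0}]'

```text
time_s: 5.3
position: [0.4055, -0.3471, 0.0654]
tool_rot: [[-0.997, 0.081, 0.0], [0.081, 0.997, -0.002], [-0.0, -0.002, -1.0]]
ft_force: [-1.7, -6.8, -1.3]
grip_width: -0.0001
gripper_force: 3.3
```

>>> servo_tool --steps '[{"tx": 0.024,"ty": 0.3,"tz": 0,"yaw": 0,"claw": 0},{"tx": 0.024,"ty": 0.3,"tz": 0,"yaw": 0,"claw": 0},{"tx": 0.024,"ty": 0.3,"tz": 0,"yaw": 0,"claw": 0}]'

```text
time_s: 5.6
position: [0.4062, -0.3381, 0.0654]
tool_rot: [[-0.997, 0.081, 0.0], [0.081, 0.997, -0.002], [-0.0, -0.002, -1.0]]
ft_force: [-2.9, -6.9, -0.5]
grip_width: 0.0001
gripper_force: 3.3
```

>>> servo_tool --steps '[{"tx": 0.024,"ty": 0.3,"tz": 0,"yaw": 0,"claw": 0},{"tx": 0.024,"ty": 0.3,"tz": 0,"yaw": 0,"claw": 0},{"tx": 0.024,"ty": 0.3,"tz": 0,"yaw": 0,"claw": 0}]'

```text
time_s: 5.9
position: [0.4069, -0.3293, 0.0655]
tool_rot: [[-0.997, 0.081, 0.0], [0.081, 0.997, -0.003], [-0.0, -0.003, -1.0]]
ft_force: [-3.8, -8.9, -2.6]
grip_width: -0.0002
gripper_force: 4.4
```

Run:
```python
from h import *
im,P=cloud("top"); cv2.imwrite("pics/t2.png",cv2.resize(im[205:325,270:510,::-1],None,fx=3.3,fy=3.3,interpolation=3))
o=env.observe(); print(o["position"],o["ft_force"])
```

```text
[ 0.40686967 -0.32887936  0.06542127] [-2.42297075 -6.91388811 -0.89812105]
```

View pics/t2.png

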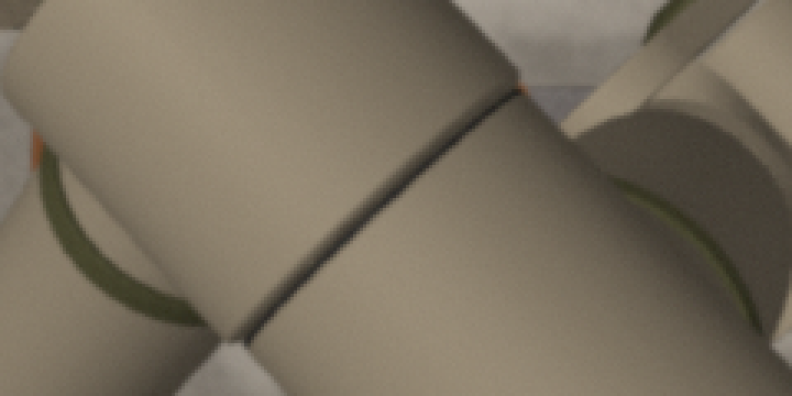

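The arm hides the scene from the top camera, so I go on by feel in small steps.

>>> servo_tool --steps '[{"tx": 0.016,"ty": 0.2,"tz": 0,"yaw": 0,"claw": 0},{"tx": 0.016,"ty": 0.2,"tz": 0,"yaw": 0,"claw": 0},{"tx": 0.008,"ty": 0.1,"tz": 0,"yaw": 0,"claw": 0}]'

```text
time_s: 6.25
position: [0.4073, -0.3244, 0.0655]
tool_rot: [[-0.997, 0.081, 0.0], [0.081, 0.997, -0.003], [-0.0, -0.003, -1.0]]
ft_force: [-3.2, -8.9, -2.6]
grip_width: -0.0002
gripper_force: 4.4
```

>>> servo_tool --steps '[{"tx": 0.016,"ty": 0.2,"tz": 0,"yaw": 0,"claw": 0},{"tx": 0.008,"ty": 0.1,"tz": 0,"yaw": 0,"claw": 0}]'

```text
time_s: 6.45
position: [0.4075, -0.3214, 0.0655]
tool_rot: [[-0.997, 0.081, 0.0], [0.081, 0.997, -0.003], [-0.0, -0.003, -1.0]]
ft_force: [-3.6, -9.4, -1.5]
grip_width: -0.0001
gripper_force: 4.4
```

>>> servo_tool --steps '[{"tx": 0.016,"ty": 0.2,"tz": 0,"yaw": 0,"claw": 0},{"tx": 0.008,"ty": 0.1,"tz": 0,"yaw": 0,"claw": 0}]'

```text
time_s: 6.65
position: [0.4077, -0.3189, 0.0655]
tool_rot: [[-0.997, 0.081, 0.0], [0.081, 0.997, -0.004], [-0.0, -0.004, -1.0]]
ft_force: [-4.9, -12.7, -3.5]
grip_width: -0.0001
gripper_force: 6.2
```

>>> servo_tool --steps '[{"tx": 0.004,"ty": 0.05,"tz": 0,"yaw": 0,"claw": 0},{"tx": 0,"ty": 0,"tz": 0,"yaw": 0,"claw": 0}]'

```text
time_s: 6.85
position: [0.4077, -0.3187, 0.0655]
tool_rot: [[-0.997, 0.081, 0.0], [0.081, 0.997, -0.004], [-0.001, -0.004, -1.0]]
ft_force: [-4.9, -11.3, -3.8]
grip_width: 0.0001
gripper_force: 6.0
```

>>> servo_tool --steps '[{"tx": 0.004,"ty": 0.05,"tz": 0,"yaw": 0,"claw": 0},{"tx": 0,"ty": 0,"tz": 0,"yaw": 0,"claw": 0}]'

```text
time_s: 7.05
position: [0.4077, -0.3185, 0.0655]
tool_rot: [[-0.997, 0.081, 0.0], [0.081, 0.997, -0.005], [-0.001, -0.005, -1.0]]
ft_force: [-5.3, -13.6, -3.2]
grip_width: 0.0001
gripper_force: 6.6
```

>>> servo_tool --steps '[{"tx": 0.004,"ty": 0.05,"tz": 0,"yaw": 0,"claw": 0},{"tx": 0,"ty": 0,"tz": 0,"yaw": 0,"claw": 0}]'

```text
time_s: 7.25
position: [0.4078, -0.3182, 0.0655]
tool_rot: [[-0.997, 0.081, 0.0], [0.081, 0.997, -0.005], [-0.001, -0.005, -1.0]]
ft_force: [-5.4, -14.9, -4.0]
grip_width: -0.0
gripper_force: 7.2
```

>>> servo_tool --steps '[{"tx": 0.004,"ty": 0.05,"tz": 0,"yaw": 0,"claw": 0},{"tx": 0,"ty": 0,"tz": 0,"yaw": 0,"claw": 0}]'

```text
time_s: 7.45
position: [0.4078, -0.3179, 0.0656]
tool_rot: [[-0.997, 0.081, 0.0], [0.081, 0.997, -0.006], [-0.001, -0.006, -1.0]]
ft_force: [-5.4, -14.5, -4.0]
grip_width: -0.0003
gripper_force: 7.6
```

>>> servo_tool --steps '[{"tx": 0.004,"ty": 0.05,"tz": 0,"yaw": 0,"claw": 0},{"tx": 0,"ty": 0,"tz": 0,"yaw": 0,"claw": 0},{"tx": 0,"ty": 0,"tz": 0,"yaw": 0,"claw": 0}]'

```text
time_s: 7.75
position: [0.4078, -0.3176, 0.0656]
tool_rot: [[-0.997, 0.081, 0.0], [0.081, 0.997, -0.006], [-0.001, -0.006, -1.0]]
ft_force: [-6.3, -14.7, -4.0]
grip_width: -0.0001
gripper_force: 8.1
```

>>> servo_tool --steps '[{"tx": -0.08,"ty": -1,"tz": 0,"yaw": 0,"claw": 0},{"tx": -0.16,"ty": -2,"tz": 0,"yaw": 0,"claw": 0},{"tx": 0,"ty": 0,"tz": 4,"yaw": 0,"claw": 0},{"tx": 0,"ty": 0,"tz": 4,"yaw": 0,"claw": 0},{"tx": 0,"ty": 0,"tz": 4,"yaw": 0,"claw": 0},{"tx": 0,"ty": -4,"tz": 4,"yaw": 0,"claw": 0},{"tx": -4,"ty": -4,"tz": 0,"yaw": 0,"claw": 0},{"tx": -4,"ty": -4,"tz": 0,"yaw": 0,"claw": 0},{"tx": -4,"ty": -4,"tz": 0,"yaw": 0,"claw": 0},{"tx": 0,"ty": -4,"tz": 0,"yaw": 0,"claw": 0},{"tx": 0,"ty": 0,"tz": 0,"yaw": 0,"claw": 0}]'

```text
time_s: 8.85
position: [0.2978, -0.5296, 0.2196]
tool_rot: [[-0.996, 0.085, 0.0], [0.085, 0.996, 0.0], [-0.0, 0.0, -1.0]]
ft_force: [-0.1, -0.4, -0.4]
grip_width: 0.0003
gripper_force: 0.0
```

Run:
```python
from h import *
im,P=cloud("top"); np.save("top2.npy",P); cv2.imwrite("top2.png",im[...,::-1]); cv2.imwrite("pics/t3.png",cv2.resize(im[205:325,270:510,::-1],None,fx=3.3,fy=3.3,interpolation=3))
o=env.observe(); print(o["position"],o["ft_force"],o["time_s"])
```

```text
[ 0.29867663 -0.52737907  0.21966846] [0.0823237  0.05961316 0.29443928] 8.9
```

View pics/t3.png

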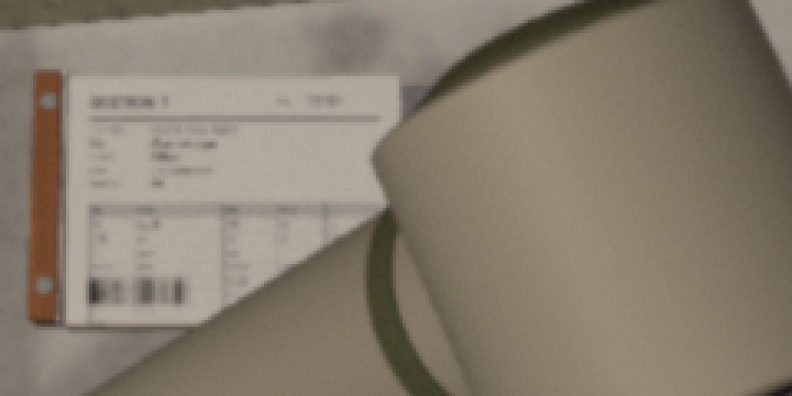

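Run:
```python
from h import *
ey=np.array([.0805,.9968]);ex=np.array([.9968,-.0805]);o=np.array([.4199,-.1673])
for t in ("top","top2"):
    P=np.load(t+".npy"); g=cv2.imread(t+".png")
    q=P.reshape(-1,3); xy=(q[:,:2]-o); X=xy@ex*1000; Y=xy@ey*1000; Z=q[:,2]*1000; C=g.reshape(-1,3)
    A,B=[],[];F=[]
    for s in range(-68,69,8):
        m=(abs(X-s)<4)&(Y>140)&(Y<240)
        b=m&(Z>32)&(Z<41.5)&(Y<192); f=m&(Z>42.5)&(Z<60)
        if b.sum()>5 and f.sum()>3: A.append(s);B.append(Y[b].max());F.append(Y[f].min())
    print(t,"book edge fit",np.polyfit(A,B,1),"fence",np.polyfit(A,F,1)); 
# side view/intensity profile along Y across gap
    i=[int(v) for v in (245,255,265,275)]
    for v in i: print(v,[(int(u),g[v,u].tolist(),np.round(P[v,u,2]*1000,0)) for u in range(284,298,1)] if v==265 else "")
```

```text
top book edge fit [-1.51502952e-02  1.86542760e+02] fence [-6.10276088e-02  1.70056760e+02]
245 
255 
265 [(284, [42, 71, 113], np.float64(42.0)), (285, [43, 73, 116], np.float64(45.0)), (286, [43, 72, 113], np.float64(44.0)), (287, [60, 75, 103], np.float64(45.0)), (288, [89, 96, 111], np.float64(43.0)), (289, [74, 81, 88], np.float64(42.0)), (290, [78, 81, 86], np.float64(18.0)), (291, [91, 93, 98], np.float64(12.0)), (292, [93, 95, 99], np.float64(16.0)), (293, [93, 96, 100], np.float64(15.0)), (294, [102, 106, 112], np.float64(12.0)), (295, [127, 134, 140], np.float64(40.0)), (296, [149, 159, 167], np.float64(36.0)), (297, [154, 166, 173], np.float64(41.0))]
275 
top2 book edge fit [-5.26855140e-03  1.87467515e+02] fence [1.25847799e-02 1.64383095e+02]
245 
255 
265 [(284, [40, 70, 112], np.float64(43.0)), (285, [45, 74, 118], np.float64(45.0)), (286, [42, 70, 112], np.float64(44.0)), (287, [64, 79, 107], np.float64(46.0)), (288, [90, 99, 114], np.float64(43.0)), (289, [98, 107, 118], np.float64(41.0)), (290, [139, 151, 163], np.float64(40.0)), (291, [155, 167, 176], np.float64(37.0)), (292, [156, 166, 177], np.float64(35.0)), (293, [158, 169, 177], np.float64(41.0)), (294, [157, 168, 175], np.float64(35.0)), (295, [159, 170, 178], np.float64(35.0)), (296, [157, 167, 176], np.float64(40.0)), (297, [156, 167, 176], np.float64(40.0))]
275
```

Run:
```python
from h import *
for t in ("top","top2"):
    g=cv2.imread(t+".png").astype(float); r=[];e=[];k=[]
    for v in range(233,298,2):
        G=g[v,:,0]; u=286+np.argmax(G[286:302]>115); s=u-1+(115-G[u-1])/(G[u]-G[u-1])
        R=g[v,:,2]-g[v,:,0]; w=283+np.argmax(R[283:295]<45); q=w-1+(R[w-1]-45)/(R[w-1]-R[w])
        r.append(v);e.append(s);k.append(q)
    print(t,np.round(e,1),np.round(k,1)); print(np.polyfit(r,e,1),np.polyfit(r,k,1), "median gap px",np.median(np.array(e)-k))
```

```text
top [294.1 294.3 294.2 294.1 294.2 294.2 294.2 294.4 294.4 294.4 294.3 294.5
 294.5 294.5 294.6 294.5 294.5 294.8 294.8 294.7 294.8 294.7 294.7 295.
 294.8 294.8 294.7 295.  295.  295.1 295.  295.  295.1] [282.6 281.4 282.2 287.5 287.4 287.4 287.4 287.5 287.5 287.4 287.3 287.2
 287.2 287.2 287.1 286.9 286.9 286.9 286.8 286.8 286.7 286.7 286.7 286.6
 286.6 286.6 286.6 286.6 278.3 269.7 279.8 286.3 286.3]
[1.53316391e-02 2.90542040e+02] [-4.88276268e-02  2.98459616e+02] median gap px 7.968801313628887
top2 [288.9 289.  288.9 288.9 288.9 288.9 288.9 289.1 289.4 289.6 289.6 289.6
 289.5 289.6 289.5 289.4 289.4 289.4 289.5 289.4 289.4 289.3 288.  289.2
 289.2 289.1 289.2 289.1 289.1 289.2 289.2 289.2 289.3] [282.7 281.5 282.3 287.5 287.5 287.5 287.5 287.5 287.5 287.5 287.3 287.3
 287.2 287.2 287.2 287.  286.9 286.9 286.8 286.8 286.7 286.7 286.7 286.6
 286.6 286.6 286.6 286.6 271.  263.  280.1 286.3 286.2]
[1.42390264e-03 2.88834030e+02] [-7.81528779e-02  3.05839329e+02] median gap px 2.5317460317460814
```

Run:
```python
from h import *
def line(p):
    p=np.array(p); 
    for _ in range(3):
        c=np.polyfit(p[:,0],p[:,1],1); r=p[:,1]-np.polyval(c,p[:,0]); p=p[abs(r)<max(2*r.std(),.1)]
    return c,r.std(),len(p)
for t in ("top","top2"):
    g=cv2.GaussianBlur(cv2.imread(t+".png"),(0,0),.7).astype(float).sum(2)
    def edge(vlo,vhi,us):
        out=[]
        for u in us:
            d=np.abs(np.diff(g[vlo:vhi,u])); k=d.argmax(); k=min(max(k,1),len(d)-2)
            a,b,c=d[k-1:k+2]; out.append((u,vlo+k+.5+.5*(a-c)/(a-2*b+c+1e-9)))
        return line(out)
    print(t,"top edge",edge(222,234,range(298,385)),"bottom",edge(298,312,range(296,322)))
    G=g.T
    def pl(v0,v1,us): # printed rule on the page: darkest point
        out=[]
        for u in us:
            s=g[v0:v1,u]; k=s.argmin(); out.append((u,v0+k))
        return line(out)
    print("rule",pl(236,245,range(300,380)), pl(262,272,range(300,370)))
# ECC image registration of the visible book area
a=cv2.imread("top.png",0)[229:300,298:340]; A=cv2.imread("top.png",0); B=cv2.imread("top2.png",0)
m=np.float32([[1,0,-5],[0,1,0]]); T=A[232:262,298:380].copy()
M=np.float32([[1,0,298-5],[0,1,232]])
cc,M=cv2.findTransformECC(T,B,M,cv2.MOTION_EUCLIDEAN,(3,200,1e-7),None,3); print("ecc",cc,M,"rot",np.arctan2(M[1,0],M[0,0]))
```

```text
top top edge (array([-2.57884364e-02,  2.37734692e+02]), np.float64(0.1853419407094046), 84) bottom (array([-2.69166089e-02,  3.13105703e+02]), np.float64(0.06619061847506581), 20)
rule (array([5.12423816e-02, 2.22953211e+02]), np.float64(1.54185016203759), 80) (array([-2.41721153e-02,  2.77440160e+02]), np.float64(0.2795457047120671), 67)
top2 top edge (array([-2.11755128e-03,  2.28524626e+02]), np.float64(0.24399525513430537), 81) bottom (array([1.00092822e-02, 2.99775873e+02]), np.float64(0.15882181192465086), 26)
rule (array([4.72094562e-02, 2.23873952e+02]), np.float64(1.5891999637727026), 78) (array([-4.68873794e-16,  2.68000000e+02]), np.float64(1.3194231939314643e-14), 70)
ecc 0.9935704193897107 [[ 9.9975467e-01 -2.2150869e-02  2.9345410e+02]
 [ 2.2150869e-02  9.9975467e-01  2.2996628e+02]] rot 0.022152679
```

The block is touching the fence, but it still looks roughly 0.016–0.02 rad askew. I go back and press a little more.

>>> servo_tool --steps '[{"tx": 3.5,"ty": 4,"tz": 0,"yaw": 0,"claw": 0},{"tx": 3.5,"ty": 4,"tz": 0,"yaw": 0,"claw": 0},{"tx": 3.6,"ty": 4,"tz": 0,"yaw": 0,"claw": 0},{"tx": 0,"ty": 4,"tz": 0,"yaw": 0.2,"claw": 0},{"tx": 0.3,"ty": 2,"tz": -3,"yaw": 0,"claw": 0},{"tx": 0,"ty": 0,"tz": -4,"yaw": 0,"claw": 0},{"tx": 0,"ty": 0,"tz": -4,"yaw": 0,"claw": 0},{"tx": 0,"ty": 0,"tz": -3,"yaw": 0,"claw": 0},{"tx": 0,"ty": 0,"tz": -2,"yaw": 0,"claw": 0},{"tx": 0,"ty": 0,"tz": 0,"yaw": 0,"claw": 0},{"tx": 0,"ty": 0,"tz": 0,"yaw": 0,"claw": 0}]'

```text
time_s: 10.0
position: [0.4022, -0.353, 0.0614]
tool_rot: [[-0.997, 0.077, 0.0], [0.077, 0.997, 0.0], [-0.0, 0.0, -1.0]]
ft_force: [-0.0, 0.5, 0.3]
grip_width: 0.0001
gripper_force: 0.0
```

>>> servo_tool --steps '[{"tx": 0.08,"ty": 0.7,"tz": 0,"yaw": 0,"claw": 0},{"tx": 0.04,"ty": 0.5,"tz": 0,"yaw": 0,"claw": 0},{"tx": 0.04,"ty": 0.5,"tz": 0,"yaw": 0,"claw": 0},{"tx": 0.04,"ty": 0.5,"tz": 0,"yaw": 0,"claw": 0},{"tx": 0,"ty": 0,"tz": 0,"yaw": 0,"claw": 0},{"tx": 0,"ty": 0,"tz": 0,"yaw": 0,"claw": 0}]'

```text
time_s: 10.6
position: [0.404, -0.3315, 0.0608]
tool_rot: [[-0.997, 0.077, 0.0], [0.077, 0.997, -0.0], [-0.0, -0.0, -1.0]]
ft_force: [-0.4, 0.1, 0.1]
grip_width: -0.0002
gripper_force: 0.0
```

>>> servo_tool --steps '[{"tx": 0.03,"ty": 0.4,"tz": 0,"yaw": 0,"claw": 0},{"tx": 0.03,"ty": 0.4,"tz": 0,"yaw": 0,"claw": 0},{"tx": 0.03,"ty": 0.4,"tz": 0,"yaw": 0,"claw": 0},{"tx": 0.01,"ty": 0.1,"tz": 0,"yaw": 0,"claw": 0},{"tx": 0,"ty": 0,"tz": 0,"yaw": 0,"claw": 0}]'

```text
time_s: 11.1
position: [0.4048, -0.3189, 0.0607]
tool_rot: [[-0.997, 0.077, -0.0], [0.077, 0.997, -0.001], [0.0, -0.001, -1.0]]
ft_force: [-1.6, -3.9, -1.1]
grip_width: 0.0001
gripper_force: 1.9
```

>>> servo_tool --steps '[{"tx": 0.005,"ty": 0.1,"tz": 0,"yaw": 0,"claw": 0},{"tx": 0,"ty": 0,"tz": 0,"yaw": 0,"claw": 0}]'

```text
time_s: 11.3
position: [0.4048, -0.3188, 0.0607]
tool_rot: [[-0.997, 0.077, 0.0], [0.077, 0.997, -0.003], [-0.0, -0.003, -1.0]]
ft_force: [-3.6, -8.3, -3.1]
grip_width: -0.0003
gripper_force: 4.2
```

>>> servo_tool --steps '[{"tx": 0.005,"ty": 0.05,"tz": 0,"yaw": 0,"claw": 0},{"tx": 0,"ty": 0,"tz": 0,"yaw": 0,"claw": 0}]'

```text
time_s: 11.5
position: [0.4049, -0.3187, 0.0608]
tool_rot: [[-0.997, 0.077, 0.0], [0.077, 0.997, -0.003], [-0.0, -0.003, -1.0]]
ft_force: [-4.4, -10.4, -3.6]
grip_width: -0.0001
gripper_force: 5.1
```

>>> servo_tool --steps '[{"tx": 0.005,"ty": 0.1,"tz": 0,"yaw": 0,"claw": 0},{"tx": 0,"ty": 0,"tz": 0,"yaw": 0,"claw": 0}]'

```text
time_s: 11.7
position: [0.4049, -0.3181, 0.0608]
tool_rot: [[-0.997, 0.077, 0.0], [0.077, 0.997, -0.004], [-0.001, -0.004, -1.0]]
ft_force: [-3.4, -12.5, -4.3]
grip_width: -0.0003
gripper_force: 6.1
```

>>> servo_tool --steps '[{"tx": 0.005,"ty": 0.05,"tz": 0,"yaw": 0,"claw": 0},{"tx": 0,"ty": 0,"tz": 0,"yaw": 0,"claw": 0}]'

```text
time_s: 11.9
position: [0.4049, -0.3179, 0.0608]
tool_rot: [[-0.997, 0.077, 0.0], [0.077, 0.997, -0.005], [-0.001, -0.005, -1.0]]
ft_force: [-4.8, -14.3, -5.7]
grip_width: -0.0002
gripper_force: 6.9
```

>>> servo_tool --steps '[{"tx": 0.005,"ty": 0.05,"tz": 0,"yaw": 0,"claw": 0},{"tx": 0,"ty": 0,"tz": 0,"yaw": 0,"claw": 0}]'

```text
time_s: 12.1
position: [0.405, -0.3177, 0.0608]
tool_rot: [[-0.997, 0.077, 0.0], [0.077, 0.997, -0.005], [-0.001, -0.005, -1.0]]
ft_force: [-5.3, -15.5, -6.7]
grip_width: -0.0003
gripper_force: 7.5
```

>>> servo_tool --steps '[{"tx": 0.005,"ty": 0.05,"tz": 0,"yaw": 0,"claw": 0},{"tx": 0,"ty": 0,"tz": 0,"yaw": 0,"claw": 0},{"tx": 0.005,"ty": 0.05,"tz": 0,"yaw": 0,"claw": 0},{"tx": 0,"ty": 0,"tz": 0,"yaw": 0,"claw": 0}]'

```text
time_s: 12.5
position: [0.405, -0.3172, 0.0608]
tool_rot: [[-0.997, 0.077, 0.0], [0.077, 0.997, -0.006], [-0.001, -0.006, -1.0]]
ft_force: [-6.0, -16.8, -6.2]
grip_width: 0.0001
gripper_force: 8.8
```

>>> servo_tool --steps '[{"tx": 0.005,"ty": 0.05,"tz": 0,"yaw": 0,"claw": 0},{"tx": 0,"ty": 0,"tz": 0,"yaw": 0,"claw": 0},{"tx": 0,"ty": 0,"tz": 0,"yaw": 0,"claw": 0}]'

```text
time_s: 12.8
position: [0.4051, -0.3169, 0.0609]
tool_rot: [[-0.997, 0.077, 0.0], [0.077, 0.997, -0.007], [-0.001, -0.007, -1.0]]
ft_force: [-6.7, -18.0, -6.8]
grip_width: -0.0005
gripper_force: 9.4
```

>>> servo_tool --steps '[{"tx": 0.005,"ty": 0.1,"tz": 0,"yaw": 0,"claw": 0},{"tx": 0,"ty": 0,"tz": 0,"yaw": 0,"claw": 0},{"tx": 0,"ty": 0,"tz": 0,"yaw": 0,"claw": 0}]'

```text
time_s: 13.1
position: [0.4051, -0.3164, 0.0609]
tool_rot: [[-0.997, 0.077, 0.001], [0.077, 0.997, -0.008], [-0.001, -0.007, -1.0]]
ft_force: [-7.4, -20.7, -8.6]
grip_width: -0.0002
gripper_force: 10.5
```

>>> servo_tool --steps '[{"tx": -0.08,"ty": -1,"tz": 0,"yaw": 0,"claw": 0},{"tx": -0.16,"ty": -2,"tz": 0,"yaw": 0,"claw": 0},{"tx": 0,"ty": 0,"tz": 4,"yaw": 0,"claw": 0},{"tx": 0,"ty": 0,"tz": 4,"yaw": 0,"claw": 0},{"tx": 0,"ty": 0,"tz": 4,"yaw": 0,"claw": 0},{"tx": 0,"ty": -4,"tz": 4,"yaw": 0,"claw": 0},{"tx": -4,"ty": -4,"tz": 0,"yaw": 0,"claw": 0},{"tx": -4,"ty": -4,"tz": 0,"yaw": 0,"claw": 0},{"tx": -4,"ty": -4,"tz": 0,"yaw": 0,"claw": 0},{"tx": 0,"ty": -4,"tz": 0,"yaw": 0,"claw": 0},{"tx": 0,"ty": 0,"tz": 0,"yaw": 0,"claw": 0}]'

```text
time_s: 14.2
position: [0.2952, -0.5274, 0.2151]
tool_rot: [[-0.997, 0.081, 0.0], [0.081, 0.997, 0.0], [-0.0, 0.0, -1.0]]
ft_force: [1.4, 0.7, -0.7]
grip_width: -0.0002
gripper_force: 0.0
```

Run:
```python
from h import *
im,P=cloud("top"); np.save("top3.npy",P); cv2.imwrite("top3.png",im[...,::-1])
w,_=cloud("wrist"); s,S=cloud("side"); np.save("side3.npy",S); cv2.imwrite("side3.png",s[...,::-1])
cv2.imwrite("pics/ws.png",np.hstack([cv2.resize(w,(400,300)),cv2.resize(s[230:410,220:460],(400,300))])[...,::-1])
A=cv2.imread("top.png",0); 
for t in ("top2.png","top3.png"):
    B=cv2.imread(t,0); M=np.float32([[1,0,293],[0,1,230]])
    cc,M=cv2.findTransformECC(A[232:262,298:380].copy(),B,M,cv2.MOTION_EUCLIDEAN,(3,200,1e-7),None,3); c=M@[41,15,1]
    print(t,cc,"rot",M[1,0],"centre shift px",c-[298+41,232+15])
```

```text
top2.png 0.9935785589939405 rot 0.02214779 centre shift px [-4.88676767 -1.12909751]
top3.png 0.9937686212324446 rot 0.023260932 centre shift px [-4.91734888 -1.14084457]
```

View pics/ws.png

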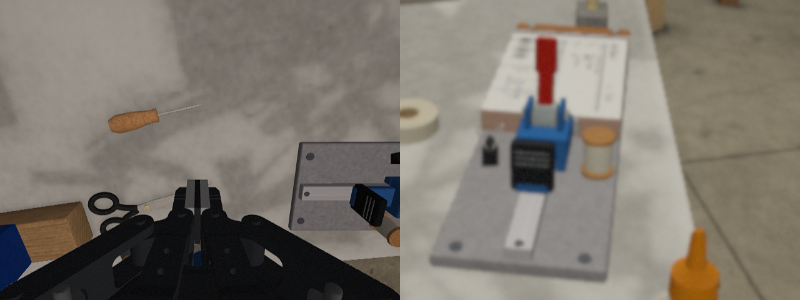

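The extra pressure moved the block by less than 0.1 px, so it is home. It has turned 0.023 rad, and its printed rules now run parallel to the board edges, so it is square. In the side view the lever stands upright and the spool and clip are untouched. Next I locate the lever.

Run:
```python
from h import *
o=np.array([.4199,-.1673]);ey=np.array([.0805,.9968]);ex=np.array([.9968,-.0805])
for t in ("side","side3"):
    Q=np.load(t+".npy"); i=cv2.cvtColor(cv2.imread(t+".png"),cv2.COLOR_BGR2HSV)
    m=((i[...,0]<8)|(i[...,0]>172))&(i[...,1]>150); m[:240]=0;m[320:]=0;m[:,:285]=0;m[:,325:]=0
    q=Q[m]; q=q[q[:,2]>.066]; X=(q[:,:2]-o)@ex*1e3; Y=(q[:,:2]-o)@ey*1e3; Z=q[:,2]*1e3
    for a in range(70,150,10):
        k=(Z>=a)&(Z<a+10)
        if k.sum()>4: print(t,a,k.sum(),np.round([np.median(X[k]),np.median(Y[k])],1))
    print("zmax",Z.max())
    m=np.zeros((480,640),bool); m[310:370,275:320]=1; p=Q[m&(i[...,2]<60)&(Q[...,2]>.04)]; print("post rear Y",np.median((p[:,:2]-o)@ey)*1e3)
```

```text
side 70 24 [   0.3 -102.2]
side 80 46 [   0.2 -101.9]
side 90 43 [ 1.000e-01 -1.009e+02]
side 100 45 [  -0.2 -100.4]
side 110 65 [-1.000e-01 -1.002e+02]
side 120 69 [ -0.  -99.4]
side 130 66 [ -0.4 -99.1]
side 140 22 [  0.4 -99. ]
zmax 143.0015221951003
post rear Y -181.81800001155221
side3 70 18 [ -0.7 -58.8]
side3 80 39 [ -0.1 -58.5]
side3 90 42 [ -0.1 -57.8]
side3 100 41 [ -0.4 -57.3]
side3 110 60 [ -0.5 -56.8]
side3 120 60 [ -0.5 -56.2]
side3 130 60 [  0.  -55.5]
side3 140 14 [  0. -55.]
zmax 142.24537761394885
post rear Y -138.4669558194052
```

>>> servo_tool --steps '[{"tx": 3.9,"ty": 4,"tz": 0,"yaw": 0,"claw": 0},{"tx": 3.9,"ty": 4,"tz": 0,"yaw": 0,"claw": 0},{"tx": 3.4,"ty": 4,"tz": 0,"yaw": 0,"claw": 0},{"tx": 0.3,"ty": 4,"tz": 0,"yaw": 0,"claw": 0},{"tx": 0.3,"ty": 4,"tz": -2,"yaw": 0,"claw": 0},{"tx": 0,"ty": 3,"tz": -2.6,"yaw": 0,"claw": 0},{"tx": 0,"ty": 3,"tz": -2,"yaw": 0,"claw": 0},{"tx": 0,"ty": 1.5,"tz": 0,"yaw": 0,"claw": 0},{"tx": 0,"ty": 0,"tz": 0,"yaw": 0,"claw": 0},{"tx": 0,"ty": 0,"tz": 0,"yaw": 0,"claw": 0}]'

```text
time_s: 15.35
position: [0.4058, -0.26, 0.1514]
tool_rot: [[-0.997, 0.077, 0.002], [0.077, 0.997, -0.002], [-0.002, -0.002, -1.0]]
ft_force: [-0.4, 0.3, 0.7]
grip_width: 0.0001
gripper_force: 0.0
```

>>> servo_tool --steps '[{"tx": 0.7,"ty": 0.9,"tz": -0.2,"yaw": 0,"claw": 0},{"tx": 0.1,"ty": 0.8,"tz": 0,"yaw": 0,"claw": 0},{"tx": 0.05,"ty": 0.6,"tz": 0,"yaw": 0,"claw": 0},{"tx": 0.05,"ty": 0.7,"tz": 0,"yaw": 0,"claw": 0},{"tx": 0.05,"ty": 0.7,"tz": 0,"yaw": 0,"claw": 0},{"tx": 0,"ty": 0,"tz": 0,"yaw": 0,"claw": 0}]'

```text
time_s: 15.95
position: [0.4145, -0.2213, 0.1481]
tool_rot: [[-0.997, 0.077, -0.0], [0.077, 0.997, 0.0], [0.0, 0.0, -1.0]]
ft_force: [-0.0, -0.0, -0.2]
grip_width: 0.0002
gripper_force: 0.0
```

>>> servo_tool --steps '[{"tx": 0.03,"ty": 0.4,"tz": -0.05,"yaw": 0,"claw": 0},{"tx": 0.04,"ty": 0.5,"tz": -0.15,"yaw": 0,"claw": 0},{"tx": 0.04,"ty": 0.5,"tz": -0.15,"yaw": 0,"claw": 0},{"tx": 0.04,"ty": 0.5,"tz": -0.22,"yaw": 0,"claw": 0},{"tx": 0.03,"ty": 0.4,"tz": -0.22,"yaw": 0,"claw": 0}]'

```text
time_s: 16.45
position: [0.4167, -0.1994, 0.1407]
tool_rot: [[-0.997, 0.077, 0.001], [0.077, 0.997, -0.002], [-0.001, -0.002, -1.0]]
ft_force: [-1.4, -4.5, 10.8]
grip_width: -0.0001
gripper_force: 4.7
```

>>> servo_tool --steps '[{"tx": 0.03,"ty": 0.42,"tz": -0.28,"yaw": 0,"claw": 0},{"tx": 0.03,"ty": 0.42,"tz": -0.28,"yaw": 0,"claw": 0},{"tx": 0.03,"ty": 0.38,"tz": -0.35,"yaw": 0,"claw": 0},{"tx": 0.03,"ty": 0.37,"tz": -0.35,"yaw": 0,"claw": 0}]'

```text
time_s: 16.85
position: [0.4184, -0.1837, 0.1287]
tool_rot: [[-0.997, 0.077, 0.003], [0.077, 0.997, -0.003], [-0.003, -0.002, -1.0]]
ft_force: [-2.8, -1.6, 19.1]
grip_width: 0.0002
gripper_force: 7.6
```

>>> servo_tool --steps '[{"tx": 0.04,"ty": 0.45,"tz": -0.15,"yaw": 0,"claw": 0},{"tx": 0.03,"ty": 0.4,"tz": -0.3,"yaw": 0,"claw": 0}]'

```text
time_s: 17.05
position: [0.4191, -0.1765, 0.1238]
tool_rot: [[-0.997, 0.077, 0.003], [0.077, 0.997, -0.005], [-0.003, -0.005, -1.0]]
ft_force: [-2.1, -16.1, 4.2]
grip_width: 0.0001
gripper_force: 6.6
```

>>> servo_tool --steps '[{"tx": 0.03,"ty": 0.35,"tz": -0.35,"yaw": 0,"claw": 0},{"tx": 0.02,"ty": 0.3,"tz": -0.4,"yaw": 0,"claw": 0}]'

```text
time_s: 17.25
position: [0.4199, -0.1703, 0.1164]
tool_rot: [[-0.997, 0.077, 0.003], [0.077, 0.997, -0.006], [-0.004, -0.006, -1.0]]
ft_force: [-1.5, -13.4, 11.0]
grip_width: -0.0003
gripper_force: 8.4
```

>>> servo_tool --steps '[{"tx": 0.02,"ty": 0.25,"tz": -0.45,"yaw": 0,"claw": 0},{"tx": 0.02,"ty": 0.2,"tz": -0.5,"yaw": 0,"claw": 0},{"tx": 0.01,"ty": 0.1,"tz": -0.5,"yaw": 0,"claw": 0}]'

```text
time_s: 17.55
position: [0.4201, -0.1634, 0.1015]
tool_rot: [[-0.997, 0.077, 0.003], [0.077, 0.997, -0.002], [-0.003, -0.002, -1.0]]
ft_force: [0.8, -2.9, 2.1]
grip_width: -0.0005
gripper_force: 1.5
```

>>> servo_tool --steps '[{"tx": 0.01,"ty": 0.1,"tz": -0.4,"yaw": 0,"claw": 0},{"tx": 0,"ty": 0,"tz": -0.4,"yaw": 0,"claw": 0}]'

```text
time_s: 17.75
position: [0.4193, -0.1612, 0.0927]
tool_rot: [[-0.997, 0.077, -0.0], [0.077, 0.997, 0.001], [0.0, 0.001, -1.0]]
ft_force: [-0.4, 0.7, 2.7]
grip_width: -0.0002
gripper_force: 0.8
```

>>> servo_tool --steps '[{"tx": 0,"ty": 0,"tz": -0.3,"yaw": 0,"claw": 0},{"tx": 0,"ty": 0,"tz": -0.2,"yaw": 0,"claw": 0},{"tx": 0,"ty": 0,"tz": 0,"yaw": 0,"claw": 0}]'

```text
time_s: 18.05
position: [0.4191, -0.1615, 0.0876]
tool_rot: [[-0.997, 0.077, -0.001], [0.077, 0.997, 0.001], [0.001, 0.001, -1.0]]
ft_force: [-0.6, -0.8, -0.0]
grip_width: 0.0002
gripper_force: 0.0
```

>>> servo_tool --steps '[{"tx": 0,"ty": 0,"tz": -0.15,"yaw": 0,"claw": 0},{"tx": 0,"ty": 0,"tz": 0,"yaw": 0,"claw": 0}]'

```text
time_s: 18.25
position: [0.4194, -0.1618, 0.0865]
tool_rot: [[-0.997, 0.077, 0.0], [0.077, 0.997, 0.0], [-0.0, 0.0, -1.0]]
ft_force: [0.2, -0.3, -0.5]
grip_width: -0.0003
gripper_force: 0.0
```

Contact is gone, so the lever has snapped down ahead of the fingers. I lift away and check.

>>> servo_tool --steps '[{"tx": 0,"ty": 0,"tz": 3,"yaw": 0,"claw": 0},{"tx": 0,"ty": 0,"tz": 4,"yaw": 0,"claw": 0},{"tx": 0,"ty": 0,"tz": 4,"yaw": 0,"claw": 0},{"tx": 0,"ty": 0,"tz": 4,"yaw": 0,"claw": 0},{"tx": 0,"ty": 4,"tz": 0,"yaw": 0,"claw": 0},{"tx": 0,"ty": 4,"tz": 0,"yaw": 0,"claw": 0},{"tx": 0,"ty": 4,"tz": 0,"yaw": 0,"claw": 0},{"tx": 0,"ty": 4,"tz": 0,"yaw": 0,"claw": 0},{"tx": 0,"ty": 4,"tz": 0,"yaw": 0,"claw": 0},{"tx": 0,"ty": 4,"tz": 0,"yaw": 0,"claw": 0},{"tx": 0,"ty": 4,"tz": 0,"yaw": 0,"claw": 0},{"tx": 0,"ty": 4,"tz": 0,"yaw": 0,"claw": 0},{"tx": 0,"ty": 4,"tz": 0,"yaw": 0,"claw": 0},{"tx": 0,"ty": 4,"tz": 0,"yaw": 0,"claw": 0},{"tx": 0,"ty": 4,"tz": 0,"yaw": 0,"claw": 0},{"tx": 0,"ty": 4,"tz": 0,"yaw": 0,"claw": 0},{"tx": 0,"ty": 0,"tz": 0,"yaw": 0,"claw": 0}]'

```text
time_s: 19.95
position: [0.4187, 0.3216, 0.2362]
tool_rot: [[-0.997, 0.073, -0.0], [0.073, 0.997, 0.001], [0.0, 0.001, -1.0]]
ft_force: [0.7, -0.2, 0.1]
grip_width: -0.0001
gripper_force: 0.0
```

Run:
```python
from h import *
o=np.array([.4199,-.1673]);ey=np.array([.0805,.9968]);ex=np.array([.9968,-.0805])
im,P=cloud("top"); s,S=cloud("side"); cv2.imwrite("top4.png",im[...,::-1])
cv2.imwrite("pics/end.png",np.hstack([cv2.resize(im[205:325,270:510],(500,250)),cv2.resize(s[230:410,220:460],(300,250))])[...,::-1])
i=cv2.cvtColor(im,cv2.COLOR_RGB2HSV); m=((i[...,0]<8)|(i[...,0]>172))&(i[...,1]>150); m[:,:295]=0; m[:,480:]=0; m[:225]=0;m[310:]=0
q=P[m]; Y=(q[:,:2]-o)@ey*1e3; Z=q[:,2]*1e3; print(len(q),np.percentile(Y,[2,98]),np.polyfit(Y,Z,1),np.median(Z))
A=cv2.imread("top.png",0); B=cv2.imread("top4.png",0); M=np.float32([[1,0,293],[0,1,230]])
cc,M=cv2.findTransformECC(A[232:262,298:380].copy(),B,M,cv2.MOTION_EUCLIDEAN,(3,200,1e-7),None,3); print(cc,M[1,0],M@[41,15,1]-[339,247])
print(env.observe()["position"],env.observe()["time_s"])
```

```text
** On entry to DLASCL parameter number  4 had an illegal value
 ** On entry to DLASCL parameter number  4 had an illegal value
 ** On entry to DLASCL parameter number  4 had an illegal value
 ** On entry to DLASCL parameter number  4 had an illegal value
 ** On entry to DLASCL parameter number  5 had an illegal value
 ** On entry to DLASCL parameter number  4 had an illegal valueTraceback (most recent call last):
  File "<stdin>", line 6, in <module>
    c, resids, rank, s = lstsq(lhs, rhs, rcond)
                         ~~~~~^^^^^^^^^^^^^^^^^
    x, resids, rank, s = _umath_linalg.lstsq(a, b, rcond,
                         ~~~~~~~~~~~~~~~~~~~^^^^^^^^^^^^^
                                             signature=signature)
                                             ^^^^^^^^^^^^^^^^^^^^
    raise LinAlgError("SVD did not converge in Linear Least Squares")
numpy.linalg.LinAlgError: SVD did not converge in Linear Least Squares
```

View pics/end.png

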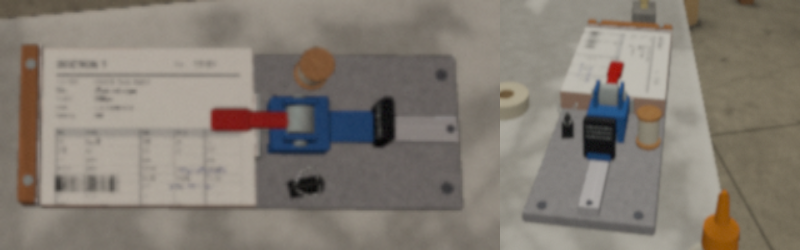

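The lever lies forward over the block, the pad is at the block's rear edge, and the bystanders are in place. One numeric check before I hand in.

Run:
```python
from h import *
o=np.array([.4199,-.1673]);ey=np.array([.0805,.9968])
im,P=cloud("top")
i=cv2.cvtColor(im,cv2.COLOR_RGB2HSV); m=((i[...,0]<8)|(i[...,0]>172))&(i[...,1]>150)&np.isfinite(P[...,2]); m[:,:295]=0; m[:,480:]=0; m[:225]=0;m[310:]=0
q=P[m]; Y=(q[:,:2]-o)@ey*1e3; Z=q[:,2]*1e3; k=Z>58; print(len(q),np.percentile(Y,[2,98]),np.polyfit(Y[k],Z[k],1),np.median(Z))
A=cv2.imread("top.png",0); B=cv2.imread("top4.png",0); M=np.float32([[1,0,293],[0,1,230]])
cc,M=cv2.findTransformECC(A[232:262,298:380].copy(),B,M,cv2.MOTION_EUCLIDEAN,(3,200,1e-7),None,3); print(cc,M[1,0],M@[41,15,1]-[339,247])
```

```text
285 [-39.44379861  25.35557623] [4.37666690e-03 6.69804514e+01] 66.84885144164276
0.8032457033906059 0.02759647 [-6.69747669 -1.28403262]
```

```bash
python3 -c "
from rig import env
print(env.close_job())"
```

```text
the job is handed in; nothing more can be done
None
```

The job is handed in, with no verdict returned: the block measured home and square before locking, pressed at an estimated 14 N at most, and the lever now lies flat forward (about 1.57 rad). The final block position check was unreliable because the lever covers it, and the remaining pad pressure was not measured; the weight, spool and clip look unmoved.

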